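# Unpin the drilled plate and tip it over on the turnover block

## Task

The plate on the green sloping drill jig is done on its bare side: draw the red-headed locating pin gently straight out along its slant and lay it in the grey tray. Then lift the plate off and drop it bare side up, held level, onto the lip of the turnover block with a little more than half of it overhanging the ramp, so that it tips over by itself and ends on the ramp blue face up. Do not turn it over in the gripper, and leave everything else on the bench where it is.

Things in the scene. Friction and masses are not known exactly. Their poses are not given: they have to be found in the camera images.
- drill_jig: fixed green drill jig with a sloping steel bed; origin: under its foot, on the bench, z up. Foot 130 x 80 x 10 mm (x -55 to +75). Bed 66 mm long, only 36 mm wide (y), sloping 30 deg down towards the jig's -x (robot side), with a 3 mm stop along the lower edge. Its bore, square to the bed, points out along the jig frame's (-0.5, 0, 0.866): a sleeve 11 mm wide, 32 mm deep
- jig_bed (a point): centre of the bed's top face, 100 mm straight above the jig's origin, at the mouth of the bore and touching the plate's blue face; axes as the jig's body, not tilted
- plate: loose plate 60 (its x) x 50 (y) x 7 mm (z), about 60 g; bare alloy face +z, blue face below; origin: centre of the BLUE face. 13 mm hole in its centre for the pin. Starts on the jig's bed, tilted 30 deg with it, against the lower stop; it overhangs the bed by 7 mm on each side, so fingers can take it there across its 50 mm width (+-y)
- locating_pin: loose pin, about 50 g: red round grip 16 mm wide, 26 mm long, on a steel shaft 10 mm wide, 36 mm long; origin: on the axis at the shoulder between them, +z into the grip. At the start the shoulder sits on the plate and the shaft reaches 29 mm into the bore (1 mm play): draw it 36 mm along its axis to free it
- pin_grip (a point): point on the pin's axis 16 mm above the shoulder, in the red grip
- pin_tray: fixed open grey tray 130 (its x) x 95 (its y) x 22 mm high, walls and floor 4 to 5 mm thick; origin: centre of its underside, on the bench
- turnover_block: fixed block; origin: on the bench below its lip; z up, +x from lip to ramp. Base 190 x 104 mm (x -60 to +130). A grey upright, 40 mm wide (y), leans 15 deg to +x and ends in a round steel lip along y, 8 mm thick, 108 mm high. Beyond it a bare alloy ramp, 90 mm wide between low cheeks (under 90 mm high), climbs 25 deg to +x from the upright's foot (x -26, z 10 mm) for 130 mm
- lip (a point): middle of the lip's top, 108 mm high; axes as the block's. A plate let go level just above it, 60 mm side along x, its centre 4 to 18 mm (best 10) beyond the lip, tips over, slides down between upright and ramp and ends upside down on the ramp; with less it stays or falls back, with more it jams half way
- ramp (a point): point on the ramp's surface where the turned plate's middle about comes to lie
- hex_key_10: loose bystander: black L-shaped hex key, 31 x 105 x 9 mm, flat on the bench, to be left alone
- marker: loose bystander: red and white marker pen, 135 x 17 mm, to be left alone
- blue_screwdriver: loose bystander: blue screwdriver, 170 x 14 mm, to be left alone
- solder_reel: loose bystander: reel of solder standing on its flange, 56 x 52 x 36 mm high, to be left alone
- rod_end: loose bystander: steel ball rod end, 19 x 52 x 10 mm, to be left alone
Things that resemble listed ones, but are neither listed nor needed, are in the scene too. What is meant by the plate is not orange, and is the larger of those in its own colour.

How it is judged (in metres and radians):
On the way, in this order (a step that is already met when the one before it is completed fails the run):
1. the pin lies in the tray, let go (x of locating_pin in the frame of pin_tray between -0.066 and 0.066 m and y of locating_pin in the frame of pin_tray between -0.0485 and 0.0485 m and z of each of locating_pin, pin_grip in the frame of pin_tray below 0.045 m and x of pin_grip in the frame of pin_tray between -0.066 and 0.066 m and y of pin_grip in the frame of pin_tray between -0.0485 and 0.0485 m and contact force between the fingers and locating_pin below 0.1 N), for 0.2 s.
2. the plate is brought over the lip, bare side up and about level (within 20 deg) (angle between plate's own z axis and vertical below 0.35 rad and x of plate in the frame of turnover_block between -0.03 and 0.045 m and y of plate in the frame of turnover_block between -0.03 and 0.03 m and z of plate in the frame of turnover_block between 0.1 and 0.16 m), for 0.05 s.
At the end, for the whole second after the job is handed in: the plate rests upside down (blue face up, face within 42 deg of level) on the turnover block's ramp, its centre 20 mm behind to 90 mm beyond the lip, within 45 mm to either side and below 80 mm; the pin lies wholly in the tray; both released and at rest (all of step 1 and angle between plate's own z axis and vertical above 2.4 rad and x of plate in the frame of turnover_block between -0.02 and 0.09 m and y of plate in the frame of turnover_block between -0.045 and 0.045 m and z of plate in the frame of turnover_block below 0.08 m and linear speed of plate below 0.02 m/s and contact force between the fingers and plate below 0.1 N); the robot touches nothing.
It fails at once if the fingers hold or push the plate while it is turned past 100 deg (it must turn over by itself) (angle between plate's own z axis and vertical above 1.75 rad and contact force between the fingers and plate above 1 N).
It fails at once if the pin is forced against the jig with more than 25 N (contact force between locating_pin and drill_jig above 25 N).
It fails at once if a loose bystander is moved more than 50 mm (distance of any of hex_key_10, marker, blue_screwdriver, solder_reel, rod_end from where it was at the start of the episode above 0.05 m).
It also fails if it takes over 59 s, if anything falls off the work surface, if the arm or the gripper's body presses on something with over 40 N, if the wrist force passes 120 N, or if a joint passes its speed limit or range.

## Robot

A 6-joint arm with a two-finger parallel gripper is mounted at the origin on a cart in front of the work surface, level with it; the furniture and walls round the work are solid. World frame = base frame: x ahead of the robot, y to its left, z up, the work surface at z = 0. Lengths are in m, angles in degrees, forces in N, time in s.
With the tool pointing down it reaches from about 0.25 to 0.725 m from the base axis. Payload 9.7 kg.
Tool frame: the origin (TCP) lies on the centre line of the jaws, within the pads' length; the fingertips stand 22 mm ahead of it and the grasp point (between the pads) lies 3 mm ahead of it (r.tip_reach is the distance from the TCP to the fingertips, in m); z points along the fingers, y is the line along which they close (so a half turn about z gives the same grasp; the last joint's range is limited). The gripper opens to 85 mm and grips with 20 to 120 N. Pads are 22 mm wide; open, the fingers measure 114 mm over their backs; the gripper's body (76 mm by 85 mm) begins 54 mm behind the grasp point. The pads swing forward as they close: fully open they stand 13 mm farther back than shut.
Start: joints at [0, 4.979, 10.078, 95.1, 0, 90], TCP at [0.55, -0, 0.253] pointing down, gripper open.
Joint ranges: [-179.16, 179.16], [-48.56, 103.87], [-65.8, 70.77], [-126.05, 130.52], [-82.76, 87.17], [-180, 180]. Speed limits (degrees/s): [127.2, 127.2, 147.25, 180, 180, 180].

## Interface

Orientations are given as [roll, pitch, yaw] about the fixed x, y, z axes, in that order (R = Rz(yaw) Ry(pitch) Rx(roll)).
In Python, from bench import r gives the robot as it stands.
- The arm moves only by the shell command python3 -m creep 'ROWS' [FORCE]. ROWS is JSON, a list that holds one entry, the list of rows, each a list of 5 numbers: the gripper command: -1 is fully open, 1 is shut, values between are in proportion, then the shift along the world's x, y, z in mm, then the turn about the world's z in degrees. A call has 1 to 10 rows; each row shifts and turns the commanded pose from where the row before left it; what a row does not reach is not made up. A row lasts 1/8 s, in which the tool goes at most 62.5 mm and 10.7 degrees, less where a joint would pass 70% of its speed; a pose out of reach is approached as far as the arm can. A call with a gripper value outside its range is refused whole. The fingers move at their own pace and stop on an object; FORCE is the grip in N (left out, the last holds). Time passes only in rows, so rows that do not move let the fingers close. It gives the time, the measured TCP pose, the force, the opening and the grip force at its end, in the units of the state.
- r.get_state(): the state, without advancing time (a new reading comes with each control period).
- r.get_image(name): name is "scene" or "side" or "wrist"; returns the picture (420x560x3 uint8, red, green, blue); there is no depth.
- r.camera_params(name): a dict with "fx", "fy", "cx", "cy" (pixels), "T" (4x4, takes a point from camera to world coordinates); the wrist camera has in their place "mount" (4x4, takes a point from camera to tool coordinates, whose origin is the TCP and whose axes are the flange's). Camera axes: x right, y down, z forward; pixel columns grow to the right and rows downward; lengths in m; the calibration is good to about 2 mm. A picture is of the moment at which its call begins: read the wrist's pose just before it. camera_params takes no time and is no camera call.
- r.close_job(): hands the job in; it is judged then, once.
The state is a dict: "time": time; "qpos": joint angles; "qd": joint speeds; "joint_efforts": joint torques, N m; "tool_pos": TCP position; "tool_rot": TCP orientation; "ft_force": force on the tool from outside, world axes, zero at the start; "torque": the same for the moment, N m; "gripper_width": finger opening in m; "gripper_force": force on a finger pad.
Only numpy, scipy, OpenCV 4.12 (cv2) and the standard library are available. Lean on these libraries where they do the work, as an engineer would, in place of code of your own. Each camera call takes 0.05 s, during which the arm holds its last target. There are 200 camera calls.

## Working session

There is one attempt and no reset: what is moved stays moved. The work goes in short steps, Python scripts to look and compute and a shell command to move; the robot and the scene stay as the last step left them, time stands still between calls to the robot, and variables do not carry over. Pictures are saved under pics/ and viewed, at most 10 in all, crops included, and the job is handed in when it is done.

```bash
mkdir -p pics; ls; cat > h.py <<'E'
import numpy as np,cv2
from bench import r
def save(n,im): cv2.imwrite(f'pics/{n}.png',cv2.cvtColor(im,cv2.COLOR_RGB2BGR))
def ray(p,u,v):
    T=np.array(p['T']);d=T[:3,:3]@np.array([(u-p['cx'])/p['fx'],(v-p['cy'])/p['fy'],1]);return T[:3,3],d/np.linalg.norm(d)
def plane(p,u,v,z):
    o,d=ray(p,u,v);return o+d*(z-o[2])/d[2]
def two(p1,a,p2,b):
    o1,d1=ray(p1,*a);o2,d2=ray(p2,*b)
    s=np.linalg.lstsq(np.c_[d1,-d2],o2-o1,rcond=None)[0]
    A=o1+s[0]*d1;B=o2+s[1]*d2;return (A+B)/2,np.linalg.norm(A-B)
def proj(p,X):
    T=np.array(p['T']);c=T[:3,:3].T@(np.array(X)-T[:3,3]);return p['fx']*c[0]/c[2]+p['cx'],p['fy']*c[1]/c[2]+p['cy']
E
python3 - <<'E'
from h import *
for n in('scene','side'):
    im=r.get_image(n);np.save(n,im);save(n+'0',im);p=r.camera_params(n);print(n,p['fx'],p['cx'],p['cy'],np.round(p['T'],3).tolist())
print(np.round(r.camera_params('wrist')['mount'],3).tolist(),r.get_state(),r.tip_reach)
E
```

```text
pics
scene 433.6332581286267 277.5470348064277 216.22045289713165 [[-0.518, -0.455, 0.724, -0.396], [-0.855, 0.253, -0.453, 0.57], [0.023, -0.854, -0.52, 0.823], [0.0, 0.0, 0.0, 1.0]]
side 430.1999887540391 279.3673442185752 209.4462759724805 [[0.994, -0.056, 0.097, 0.438], [-0.111, -0.58, 0.807, -1.047], [0.011, -0.813, -0.582, 0.83], [0.0, 0.0, 0.0, 1.0]]
[[0.001, -0.957, -0.29, 0.073], [1.0, 0.001, 0.0, -0.0], [0.0, -0.29, 0.957, -0.12], [0.0, 0.0, 0.0, 1.0]] {'time': 0.1, 'qpos': array([ 3.47148125e-03,  5.00928587e+00,  1.00399945e+01,  9.50998606e+01,
       -1.12935921e-03,  8.99992629e+01]), 'qd': array([-0.04333215, -0.04023957,  0.05468254,  0.05948298, -0.01803843,
        0.01765259]), 'joint_efforts': array([ 5.47294949e-04, -5.21561801e+01,  4.65652657e+01,  1.59993977e-02,
       -1.19309320e-06, -5.24902489e-06]), 'tool_pos': array([5.49826274e-01, 2.81292993e-05, 2.52650081e-01]), 'tool_rot': array([-1.79930848e+02,  1.12846876e-03,  9.00042099e+01]), 'ft_force': array([-0.74008963, -0.45384661, -0.23484675]), 'torque': array([-0.04777845,  0.03506379, -0.04585625]), 'gripper_force': 0.0, 'gripper_width': 0.08551017085626574} 0.022
```

View pics/scene0.png

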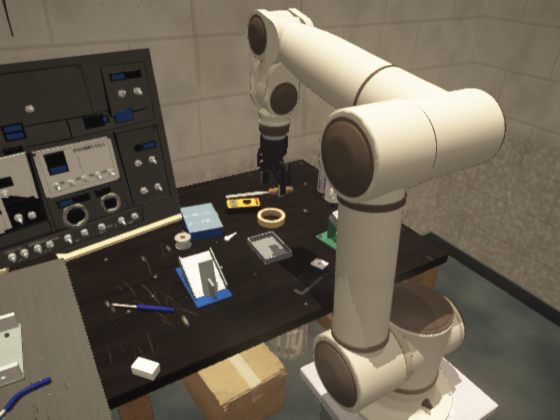

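View pics/side0.png

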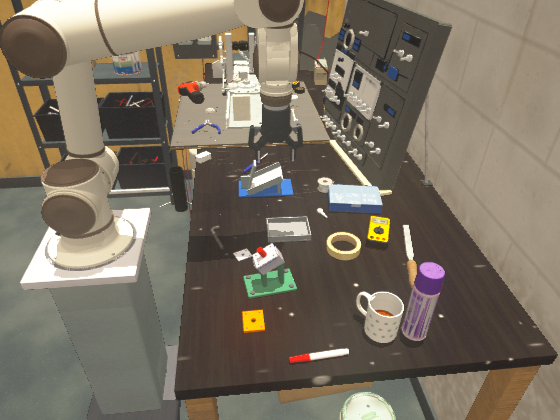

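The side view shows the green jig at about (270,275), with a white plate and red pin head on it (260,252). The tray is at (289,228) and the turnover block at (265,180). The plate candidates are the plate on the jig (268,262), a small white one on the bench (242,255) and an orange one (253,321). The plate on the jig fits because it is the larger of the white ones and is pinned to the jig. I'll check this in a crop and measure.

```bash
python3 - <<'E'
from h import *
im=np.load('side.npy');p=r.camera_params('side')
c=im[145:335,180:360];save('crop1',cv2.resize(c,None,fx=4,fy=3,interpolation=cv2.INTER_CUBIC)[:600,:800] if 0 else cv2.resize(c,(570,600),interpolation=cv2.INTER_CUBIC))
hsv=cv2.cvtColor(im,cv2.COLOR_RGB2HSV)
def m(lo,hi,box):
    k=cv2.inRange(hsv,lo,hi);q=np.zeros_like(k);x0,y0,x1,y1=box;q[y0:y1,x0:x1]=k[y0:y1,x0:x1];return q
for n,lo,hi,box,z in[('green',(50,80,40),(90,255,255),(225,235,320,310),.01),('blue',(100,120,60),(125,255,255),(225,150,310,205),.01),('red',(0,150,80),(8,255,255),(240,235,290,275),.13),('red2',(172,150,80),(180,255,255),(240,235,290,275),.13)]:
    k=m(lo,hi,box);cs=cv2.findContours(k,0,2)[0]
    if not cs:continue
    h=cv2.convexHull(np.vstack(cs))
    a=cv2.approxPolyDP(h,2.5,True)[:,0]
    print(n,(k>0).sum(),[(tuple(map(int,u)),np.round(plane(p,*u,z)[:2]*1000).tolist()) for u in a])
E
```

```text
green 718 [((289, 269), [570.0, -192.0]), ((295, 289), [576.0, -268.0]), ((248, 296), [453.0, -280.0]), ((244, 276), [446.0, -207.0])]
blue 456 [((292, 194), [628.0, 176.0]), ((239, 196), [446.0, 181.0]), ((239, 181), [450.0, 278.0]), ((244, 170), [471.0, 354.0]), ((257, 161), [524.0, 418.0]), ((290, 179), [634.0, 274.0])]
red 61 [((258, 247), [484.0, -231.0]), ((265, 252), [500.0, -252.0]), ((264, 256), [496.0, -266.0]), ((256, 251), [478.0, -246.0])]
```

View pics/crop1.png

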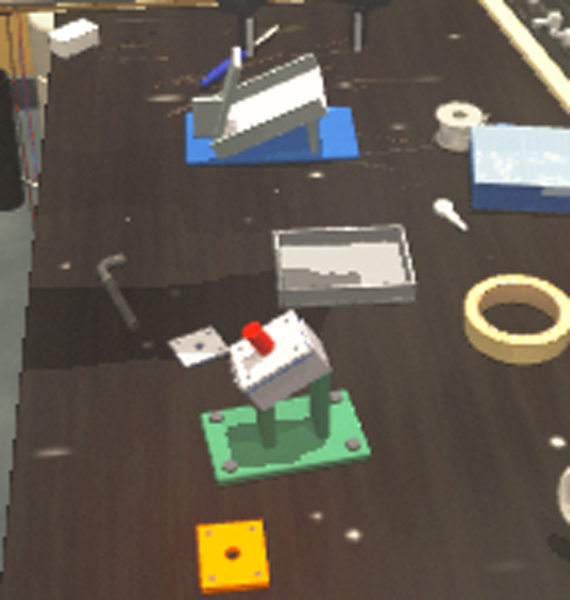

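The crop confirms it: the larger white plate sits on the green jig with the red pin through it. The small white plate lies on the bench to its left and the orange one is in front. Next I move above the jig and turn the jaws to close along the jig's y.

```bash
python3 -m creep '[[[-1,-8,-26,3,10.6],[-1,-8,-26,3,10.6],[-1,-8,-26,3,10.6],[-1,-8,-26,3,10.6],[-1,-8,-26,3,10.6],[-1,-8,-26,3,10.6],[-1,-8,-26,3,10.6],[-1,-8,-26,3,10.6],[-1,-8,-30,3,10.6],[-1,0,0,0,0]]]' 30
python3 - <<'E'
from h import *
from scipy.spatial.transform import Rotation as R
open('h.py','a').write('''
from scipy.spatial.transform import Rotation as R
def wcam():
    s=r.get_state();im=r.get_image('wrist');p=dict(r.camera_params('wrist'))
    T=np.eye(4);T[:3,:3]=R.from_euler('xyz',s['tool_rot'],degrees=True).as_matrix();T[:3,3]=s['tool_pos'];p['T']=T@np.array(p['mount']);return im,p,s
''')
from h import wcam
im,p,s=wcam();np.save('w1',im);np.save('w1T',p['T']);save('w1',im)
print(s['qpos'],s['tool_pos'],s['tool_rot'])
im=r.get_image('scene');np.save('scene1',im)
im=r.get_image('side');np.save('side1',im)
E
```

```text
time: 1.35
tool_pos: [0.4775, -0.2394, 0.28]
tool_rot: [180.0, -0.0, -174.7]
ft_force: [0.6, 0.1, 0.4]
gripper_width: 0.0855
gripper_force: 0.0Traceback (most recent call last):
  File "<stdin>", line 9, in <module>
ImportError: cannot import name 'wcam' from 'h' (h.py)
```

```bash
python3 - <<'E'
from h import *
im,p,s=wcam();np.save('w1',im);np.save('w1T',p['T']);save('w1',im)
print(s['qpos'],s['tool_pos'],s['tool_rot'])
im=r.get_image('scene');np.save('scene1',im)
im=r.get_image('side');np.save('side1',im)
E
```

```text
[-2.66242928e+01  3.50046114e+00  1.14989360e+01  9.80314719e+01
 -1.06160848e-02 -3.19459484e+01] [ 0.47748482 -0.23941436  0.27995444] [ 1.79991549e+02 -3.36167011e-02 -1.74678339e+02]
```

View pics/w1.png

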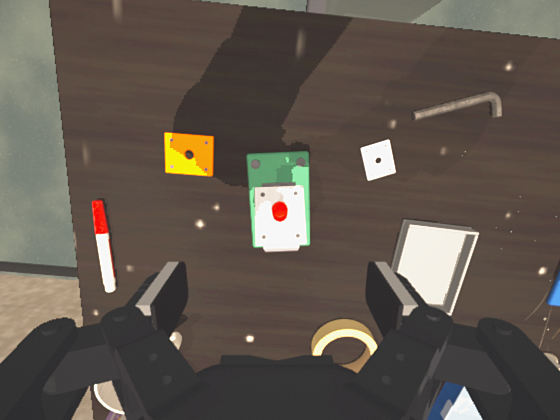

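The wrist view shows the jig foot at (247–309,151–247) and the pin head at (280,211). The white plate covers (253–305,186–249), the small plate is at (378,160) and the tray at (435,265). Now I fit them.

```bash
python3 - <<'E'
from h import *
im=np.load('w1.npy');p=dict(r.camera_params('wrist'));p['T']=np.load('w1T.npy')
hsv=cv2.cvtColor(im,cv2.COLOR_RGB2HSV)
def m(lo,hi,box):
    k=cv2.inRange(hsv,lo,hi);q=np.zeros_like(k);x0,y0,x1,y1=box;q[y0:y1,x0:x1]=k[y0:y1,x0:x1];return q
def hull(k): return cv2.convexHull(np.vstack(cv2.findContours(k,0,2)[0]))
k=m((50,80,30),(95,255,255),(235,140,320,255))
g=hull(k);print('green',[(tuple(map(int,u)),np.round(plane(p,*u,.01)[:2]*1000).tolist()) for u in cv2.approxPolyDP(g,3,True)[:,0]], cv2.minAreaRect(g))
k=m((0,150,60),(8,255,255),(265,195,295,230))|m((172,150,60),(180,255,255),(265,195,295,230))
c=cv2.moments(k,True);u=(c['m10']/c['m00'],c['m01']/c['m00']);print('red',u,cv2.boundingRect(k),plane(p,*u,.1286)*1000)
k=m((0,0,140),(180,60,255),(240,175,320,260));k=cv2.morphologyEx(k,cv2.MORPH_OPEN,np.ones((3,3)))
g=hull(k);a=cv2.approxPolyDP(g,3,True)[:,0];print('white',cv2.minAreaRect(g),cv2.boundingRect(g))
for u in a: print(u,np.round(plane(p,*u,.121 if u[1]>215 else .091)[:2]*1000))
# tray: bright+grey box
k=m((0,0,60),(180,90,255),(385,215,490,320))
k=cv2.morphologyEx(k,cv2.MORPH_CLOSE,np.ones((5,5)));
a=cv2.approxPolyDP(hull(k),4,True)[:,0]
print('tray',[(tuple(map(int,u)),np.round(plane(p,*u,.022)[:2]*1000).tolist()) for u in a])
# tray & red from side
im=np.load('side1.npy');ps=r.camera_params('side');hsv=cv2.cvtColor(im,cv2.COLOR_RGB2HSV)
k=m((0,150,80),(8,255,255),(240,235,290,275));c=cv2.moments(k,True);print('red side',c['m00'],c['m10']/(c['m00']+1e-9),c['m01']/(c['m00']+1e-9))
save('comb',np.hstack([cv2.resize(np.load('scene1.npy')[200:330,140:370],(460,260)),cv2.resize(im[150:300,200:330],(340,392))[:260]]))
E
```

```text
green [((306, 151), [442.0, -205.0]), ((309, 244), [568.0, -186.0]), ((253, 246), [578.0, -263.0]), ((247, 155), [454.0, -279.0])] ((279.0974426269531, 198.93609619140625), (94.20466613769531, 61.43088150024414), 87.70938873291016)
red (279.1764705882353, 210.89495798319328) (272, 202, 15, 19) [ 487.44395199 -236.10762387  128.6       ]
white ((279.71246337890625, 218.31149291992188), (65.50762176513672, 51.518802642822266), 87.70938873291016) (254, 185, 53, 67)
[302 185] [ 469. -214.]
[306 243] [ 520. -206.]
[297 250] [ 529. -214.]
[265 251] [ 533. -246.]
[255 245] [ 527. -256.]
[254 188] [ 477. -263.]
tray [((489, 215), [500.0, 41.0]), ((489, 317), [652.0, 87.0]), ((398, 319), [668.0, -44.0]), ((385, 279), [605.0, -75.0]), ((385, 215), [513.0, -94.0])]
red side 57.0 261.10526315331396 251.49122806576332
```

View pics/comb.png

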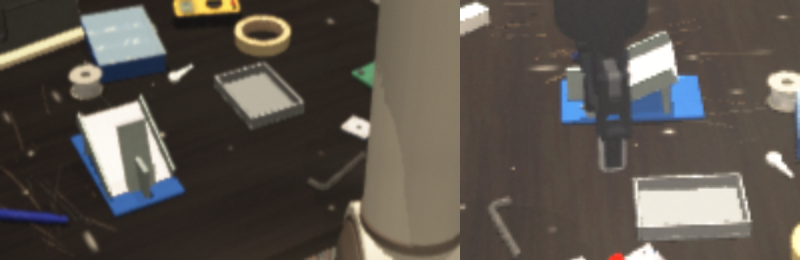

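```bash
python3 -m creep '[[[0.3,10,3,-30,2.3],[0.3,0,0,-30,0],[0.3,0,0,-30,0],[0.3,0,0,-20,0],[0.3,0,0,0,0],[0.3,0,0,0,0]]]' 20
python3 - <<'E'
from h import *
im,p,s=wcam();np.save('w2',im);np.save('w2T',p['T'])
hsv=cv2.cvtColor(im,cv2.COLOR_RGB2HSV)
k=cv2.inRange(hsv,(0,150,60),(8,255,255))|cv2.inRange(hsv,(172,150,60),(180,255,255));k[:, :200]=0;k[:,360:]=0
c=cv2.moments(k,True);u=(c['m10']/c['m00'],c['m01']/c['m00']);b=cv2.boundingRect(k);print(u,b)
for z in(.1286,.12):
  print(plane(p,*u,z)*1000, plane(p,b[0],u[1],z)*1000,plane(p,b[0]+b[2],u[1],z)*1000)
save('w2',im)
T=s['tool_pos'];print(T,s['tool_rot']); a=np.array(T);print([proj(p,a+np.array([0,0,-d])) for d in(.003,.022,.04)])
E
```

```text
time: 2.25
tool_pos: [0.4884, -0.2346, 0.1713]
tool_rot: [-180.0, 0.0, -172.3]
ft_force: [-0.1, 0.4, -0.2]
gripper_width: 0.0302
gripper_force: 0.0
(274.5614973262032, 245.02852049910874) (262, 232, 26, 28)
[ 485.8702356  -236.39709733  128.6       ] [ 486.85137917 -243.60056535  128.6       ] [ 484.82059609 -228.6907382   128.6       ]
[ 489.61896363 -235.9396684   120.        ] [ 490.65197831 -243.52396951  120.        ] [ 488.51383175 -227.82588933  120.        ]
[ 0.48842313 -0.23460412  0.17128591] [-1.79969299e+02  4.89587485e-02 -1.72306991e+02]
[(np.float64(277.2369939116357), np.float64(285.79625539926093)), (np.float64(277.12676060787203), np.float64(266.1935905661319)), (np.float64(277.04349672730666), np.float64(251.38686802674147))]
```

View pics/w2.png

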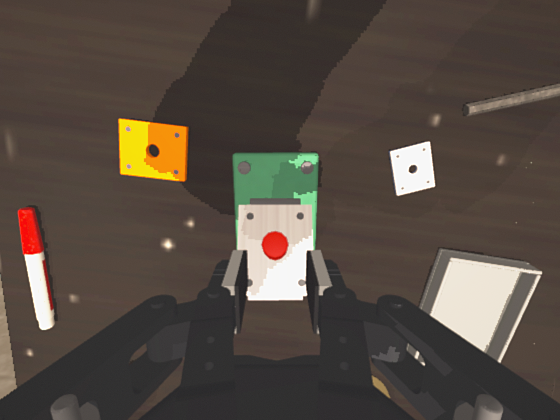

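The pin head is at (275,245). The tool axis projects to column 277, so the tool needs to go about 1.5 mm towards −y. I'll correct that and descend.

```bash
python3 -m creep '[[[0.3,1,-1.4,-15,0],[0.3,0,0,-15,0],[0.3,0,0,-7,0],[0.5,0,0,0,0],[0.5,0,0,0,0]]]' 20
python3 - <<'E'
from h import *
im,p,s=wcam();np.save('w3',im);np.save('w3T',p['T'])
hsv=cv2.cvtColor(im,cv2.COLOR_RGB2HSV)
k=cv2.inRange(hsv,(0,150,60),(8,255,255))|cv2.inRange(hsv,(172,150,60),(180,255,255));k[:, :200]=0;k[:,360:]=0
c=cv2.moments(k,True);u=(c['m10']/c['m00'],c['m01']/c['m00']);b=cv2.boundingRect(k);print(u,b,[proj(p,s['tool_pos']-np.array([0,0,d])) for d in(.006,.01,.022)])
save('w3',im[150:420,140:420]);print(s['tool_pos'])
E
```

```text
time: 2.92
tool_pos: [0.4891, -0.2365, 0.1336]
tool_rot: [-180.0, 0.0, -172.3]
ft_force: [-0.1, 0.4, -0.3]
gripper_width: 0.0214
gripper_force: 0.0
(278.10401891252957, 275.7612293144208) (262, 259, 33, 34) [(np.float64(277.21472249342986), np.float64(282.3727862865884)), (np.float64(277.18790763014863), np.float64(278.0148570670626)), (np.float64(277.11528653892174), np.float64(266.21253787966543))]
[ 0.48910193 -0.23647462  0.13361432]
```

View pics/w3.png

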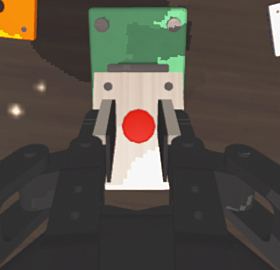

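The head is centred between the pads (about 138 in the crop, against 137.5). Closing gently.

```bash
python3 -m creep '[[[0.55,0,0.3,0,0],[0.6,0,0,0,0],[0.62,0,0,0,0],[0.64,0,0,0,0]]]' 20; python3 -m creep '[[[0.7,0,0,0,0],[0.75,0,0,0,0],[0.8,0,0,0,0]]]' 20
```

```text
time: 3.48
tool_pos: [0.489, -0.2361, 0.1334]
tool_rot: [-180.0, 0.0, -172.3]
ft_force: [-0.0, -0.0, 1.1]
gripper_width: 0.0154
gripper_force: 8.0
time: 3.85
tool_pos: [0.489, -0.2361, 0.1334]
tool_rot: [-180.0, 0.0, -172.3]
ft_force: [-2.0, 0.9, 2.6]
gripper_width: 0.015
gripper_force: 19.5
```

```bash
python3 -m creep '[[[0.8,-1,-0.13,1.73,0],[0.8,-1,-0.13,1.73,0],[0.8,-1,-0.13,1.73,0]]]' 25; python3 -m creep '[[[0.8,-1.5,-0.2,2.6,0],[0.8,-1.5,-0.2,2.6,0],[0.8,-1.5,-0.2,2.6,0]]]'; python3 -m creep '[[[0.8,-2,-0.26,3.46,0],[0.8,-2,-0.26,3.46,0],[0.8,-2,-0.26,3.46,0],[0.8,-2,-0.26,3.46,0],[0.8,-2,-0.26,3.46,0]]]'
```

```text
time: 4.22
tool_pos: [0.4859, -0.2365, 0.1385]
tool_rot: [180.0, -0.0, -172.3]
ft_force: [-0.0, 1.7, -0.6]
gripper_width: 0.0149
gripper_force: 24.5
time: 4.6
tool_pos: [0.4814, -0.2371, 0.1465]
tool_rot: [-180.0, 0.0, -172.3]
ft_force: [0.1, 0.5, 0.1]
gripper_width: 0.0149
gripper_force: 24.5
time: 5.22
tool_pos: [0.4713, -0.2385, 0.1638]
tool_rot: [-180.0, -0.0, -172.3]
ft_force: [-0.1, 0.4, -0.3]
gripper_width: 0.0147
gripper_force: 24.5
```

```bash
python3 -m creep '[[[0.8,-3,-0.4,5.2,0],[0.8,-3,-0.4,5.2,0],[0.8,-3,-0.4,5.2,0],[0.8,-3,-0.4,5.2,0],[0.8,0,0,20,0],[0.8,0,0,20,0],[0.8,0,0,0,0]]]'
python3 - <<'E'
from h import *
p=r.camera_params('side')
for n,a in [('side0 rim',[(273,230),(408,225),(413,287),(281,291)])]:
    print(n,[np.round(plane(p,180+x/3.167,145+y/3.158,.022)[:2]*1000).tolist() for x,y in a])
p=dict(r.camera_params('wrist'));p['T']=np.load('w2T.npy')
print('w2',[np.round(plane(p,*a,.022)[:2]*1000).tolist() for a in [(439,249),(539,268)]])
p['T']=np.load('w1T.npy')
print('w1',[np.round(plane(p,*a,.022)[:2]*1000).tolist() for a in [(403,220),(478,232),(451,313)]])
im=r.get_image('side');save('s2',cv2.resize(im[150:310,200:350],(562,600)))
E
```

```text
time: 6.1
tool_pos: [0.4599, -0.2403, 0.2258]
tool_rot: [-179.9, 0.1, -172.3]
ft_force: [0.1, -0.4, -0.6]
gripper_width: 0.0149
gripper_force: 24.5
side0 rim [[527.0, 32.0], [661.0, 27.0], [650.0, -70.0], [526.0, -64.0]]
w2 [[515.0, -73.0], [522.0, 30.0]]
w1 [[518.0, -69.0], [525.0, 34.0], [651.0, 30.0]]
```

View pics/s2.png

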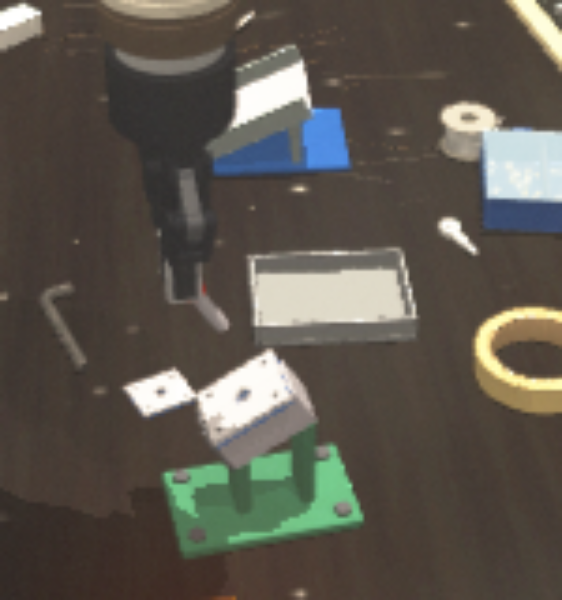

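The pin is clear (shaft visible at about (215,310)) and the plate is still on the jig. The tray's centre is at about (586,−19) mm. Carrying the pin there.

```bash
python3 -m creep '[[[0.8,15,27,0,0],[0.8,15,27,0,0],[0.8,15,27,0,0],[0.8,15,27,0,0],[0.8,15,27,0,0],[0.8,15,27,-20,0],[0.8,15,29,-20,0],[0.8,15,29,-30,0],[0.8,3,0,-30,0],[0.8,0,0,-30,0]]]'; python3 -m creep '[[[0.8,0,0,-15,0],[0.8,0,0,-7,0],[0.8,0,0,-4,0],[0.8,0,0,0,0]]]'
python3 - <<'E'
from h import *
im=r.get_image('side');save('s3',cv2.resize(im[180:270,240:350],(550,450)))
E
```

```text
time: 7.4
tool_pos: [0.582, -0.0194, 0.0919]
tool_rot: [180.0, -0.1, -172.2]
ft_force: [0.3, 0.5, -0.7]
gripper_width: 0.0149
gripper_force: 24.5
time: 7.9
tool_pos: [0.5828, -0.0201, 0.069]
tool_rot: [-180.0, 0.1, -172.3]
ft_force: [0.1, 0.3, -0.6]
gripper_width: 0.0147
gripper_force: 24.5
```

View pics/s3.png

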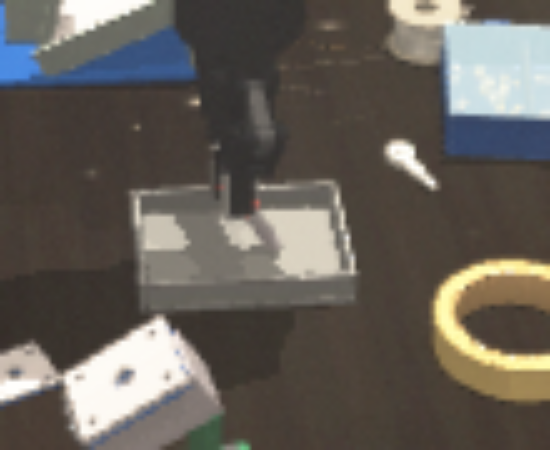

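The pin is inside the tray (shaft tip at about (270,250)). I lower it until it touches.

```bash
python3 -m creep '[[[0.8,0,0,-3,0],[0.8,0,0,-2,0],[0.8,0,0,0,0]]]'; python3 -m creep '[[[0.8,-1,0,-3,0],[0.8,-2,0,-3,0],[0.8,-2,0,-3,0],[0.8,0,0,0,0]]]'
```

```text
time: 8.32
tool_pos: [0.5826, -0.02, 0.0637]
tool_rot: [-180.0, 0.0, -172.3]
ft_force: [-1.1, -0.6, 2.1]
gripper_width: 0.0151
gripper_force: 25.0
time: 8.82
tool_pos: [0.578, -0.0203, 0.0566]
tool_rot: [-179.9, 0.1, -172.3]
ft_force: [-6.5, -1.0, 16.1]
gripper_width: 0.0147
gripper_force: 29.3
```

```bash
python3 -m creep '[[[0.5,0,0,0,0],[0.2,0,0,0,0],[0,0,0,0,0],[0,0,0,10,0],[0,0,0,30,0],[0,0,0,40,0],[0,0,0,40,0],[0,-20,-10,40,0],[-0.5,-40,-20,0,0],[-0.5,-40,-20,0,0]]]'
python3 - <<'E'
from h import *
im,p,s=wcam();hsv=cv2.cvtColor(im,cv2.COLOR_RGB2HSV)
k=cv2.inRange(hsv,(0,130,60),(8,255,255))|cv2.inRange(hsv,(172,130,60),(180,255,255))
n,l,st,c=cv2.connectedComponentsWithStats(k)
for i in range(1,n):
    if st[i,4]>40: print('wrist red',st[i],plane(p,*c[i],.013)*1000)
print(s['tool_pos'])
im=r.get_image('side');ps=r.camera_params('side');hsv=cv2.cvtColor(im,cv2.COLOR_RGB2HSV)
k=cv2.inRange(hsv,(0,130,60),(8,255,255))|cv2.inRange(hsv,(172,130,60),(180,255,255))
n,l,st,c=cv2.connectedComponentsWithStats(k)
for i in range(1,n):
    if st[i,4]>15 and st[i,1]>150: print('side red',st[i],plane(ps,*c[i],.013)*1000)
E
```

```text
time: 10.07
tool_pos: [0.4767, -0.0704, 0.2154]
tool_rot: [-180.0, 0.1, -172.3]
ft_force: [-0.3, 0.2, 0.0]
gripper_width: 0.0643
gripper_force: 0.0
wrist red [300 246  14  23 269] [552.9098821  -24.64476483  13.        ]
[ 0.47666105 -0.07036415  0.21544834]
side red [274 228   9   6  45] [557.80825796 -24.36345689  13.        ]
side red [289 353  22  10 154] [ 555.94418625 -477.60629012   13.        ]
```

The pin lies in the tray, head at about (555,−24) mm in both cameras. Next is the plate.

```bash
python3 -m creep '[[[-1,5,-27,0,0],[-1,5,-27,0,0],[-1,5,-27,0,0],[-1,5,-27,0,0],[-1,0,-27,0,0],[-1,0,-27,0,0],[-1,0,-2,0,0],[-1,0,0,0,0]]]' 30
python3 - <<'E'
from h import *
im,p,s=wcam();np.save('w4',im);np.save('w4T',p['T'])
hsv=cv2.cvtColor(im,cv2.COLOR_RGB2HSV)
k=cv2.inRange(hsv,(0,0,110),(180,75,255));k[:,:200]=0;k[:,350:]=0;k[:120]=0;k[330:]=0
k=cv2.morphologyEx(k,cv2.MORPH_OPEN,np.ones((3,3)))
n,l,st,c=cv2.connectedComponentsWithStats(k);i=1+st[1:,4].argmax();q=np.uint8(l==i)*255
h=cv2.convexHull(np.vstack(cv2.findContours(q,0,2)[0]));print(st[i],cv2.minAreaRect(h))
for u in cv2.approxPolyDP(h,3,True)[:,0]: print(u,np.round(plane(p,*u,.091)[:2]*1000),np.round(plane(p,*u,.121)[:2]*1000))
# hole
f=cv2.drawContours(np.zeros_like(q),[h],-1,255,-1);ho=cv2.erode(f,np.ones((15,15)))&~q
n,l,st,c=cv2.connectedComponentsWithStats(ho)
for i in range(1,n):
    if st[i,4]>20: print('hole',st[i],plane(p,*c[i],.106)*1000)
print(s['tool_pos'])
E
```

```text
time: 11.18
tool_pos: [0.4977, -0.2336, 0.2145]
tool_rot: [180.0, 0.0, -172.3]
ft_force: [-0.6, 0.2, 0.6]
gripper_width: 0.0853
gripper_force: 0.0
[ 242  178   67   84 5244] ((275.0, 219.5), (83.0, 66.0), 90.0)
[306 178] [ 468. -214.] [ 463. -217.]
[308 254] [ 535. -201.] [ 521. -206.]
[295 261] [ 543. -211.] [ 528. -215.]
[256 261] [ 548. -245.] [ 532. -245.]
[243 254] [ 542. -257.] [ 528. -256.]
[244 179] [ 476. -263.] [ 470. -261.]
[ 0.49766697 -0.23363782  0.21452048]
```

```bash
python3 -m creep '[[[-1,2,-1.1,-30,0],[-1,0,0,-30,0],[-1,0,0,-25,0],[-1,0,0,-15,0],[-0.5,0,0,-10,0],[-0.3,0,0,0,0],[-0.25,0,0,0,0]]]' 30; python3 -m creep '[[[-0.18,0,0,0,0],[-0.1,0,0,0,0],[0,0,0,0,0],[0,0,0,0,0]]]' 40
```

```text
time: 12.1
tool_pos: [0.4999, -0.2352, 0.1053]
tool_rot: [-180.0, 0.1, -172.3]
ft_force: [-0.0, 0.3, 0.3]
gripper_width: 0.0535
gripper_force: 0.0
time: 12.6
tool_pos: [0.4998, -0.2353, 0.1054]
tool_rot: [-180.0, 0.1, -172.3]
ft_force: [-1.5, 0.1, 6.0]
gripper_width: 0.0494
gripper_force: 41.9
```

```bash
python3 -m creep '[[[0,-1,-0.13,1.73,0],[0,-2,-0.26,3.46,0],[0,-3,-0.4,5.2,0],[0,-5,-0.7,8.6,0],[0,0,0,25,0],[0,0,0,30,0],[0,0,0,25,0],[0,0,0,0,0]]]' 40; python3 -m creep '[[[0,-1,33,0,-1],[0,-1,33,0,-1],[0,-1,33,0,-1],[0,-1,33,0,-1],[0,-1,33,0,-1],[0,-1,33,0,-1],[0,-1,33,0,-1],[0,-1,33,0,-1],[0,-1,33,0,-0.7],[0,0,38,0,0]]]'
python3 - <<'E'
from h import *
im,p,s=wcam();np.save('w5',im);np.save('w5T',p['T'])
b=r.get_image('side');c=r.get_image('scene');np.save('side5',b);np.save('scene5',c)
hsv=cv2.cvtColor(c,cv2.COLOR_RGB2HSV);ps=r.camera_params('scene')
k=cv2.inRange(hsv,(100,120,40),(125,255,255));q=np.zeros_like(k);q[245:310,165:235]=k[245:310,165:235]
n,l,st,cc=cv2.connectedComponentsWithStats(q);q[np.isin(l,[i for i in range(n) if st[i,4]<15])]=0
h=cv2.convexHull(np.vstack(cv2.findContours(q,0,2)[0]))
print('scene',[(tuple(map(int,u)),np.round(plane(ps,*u,.01)[:2]*1000).tolist()) for u in cv2.approxPolyDP(h,2,True)[:,0]])
hsv=cv2.cvtColor(im,cv2.COLOR_RGB2HSV)
k=cv2.inRange(hsv,(100,120,40),(125,255,255));n,l,st,cc=cv2.connectedComponentsWithStats(k);print(st[1:][st[1:,4]>50])
save('comb2',np.hstack([cv2.resize(im,(440,330)),cv2.resize(c[225:320,130:270],(360,244)).repeat(1,0)[:330] if 0 else np.vstack([cv2.resize(c[225:320,130:270],(360,244)),np.zeros((86,360,3),np.uint8)])]))
E
```

```text
time: 13.6
tool_pos: [0.4889, -0.237, 0.2057]
tool_rot: [-179.9, 0.2, -172.3]
ft_force: [-0.8, -0.5, -0.8]
gripper_width: 0.049
gripper_force: 41.5
time: 14.85
tool_pos: [0.4789, 0.0991, 0.2024]
tool_rot: [-180.0, -0.1, 179.0]
ft_force: [-0.2, -0.8, -0.3]
gripper_width: 0.0487
gripper_force: 41.5
scene [((231, 293), [448.0, 189.0]), ((227, 298), [435.0, 207.0]), ((201, 307), [437.0, 282.0]), ((165, 309), [477.0, 368.0]), ((175, 269), [626.0, 286.0]), ((178, 267), [631.0, 275.0]), ((228, 289), [467.0, 189.0])]
[[ 353  154  113  119 3090]
 [ 515  173   45   47  739]]
```

```bash
python3 -m creep '[[[0,0,0,-40,0],[0,0,0,-40,0],[0,0,0,-40,0],[0,0,0,-30,0],[0,0,0,-15,0],[0,0,0,-5,0],[0,0,0,-3,0],[0,0,0,0,0]]]' 40; python3 -m creep '[[[0,0,0,-3,0],[0,0,0,-2,0],[0,0,0,0,0]]]'
```

```text
time: 16.0
tool_pos: [0.48, 0.0985, 0.0311]
tool_rot: [180.0, 0.1, 179.0]
ft_force: [0.2, -0.3, -1.0]
gripper_width: 0.0488
gripper_force: 41.6
time: 16.38
tool_pos: [0.4794, 0.0985, 0.0253]
tool_rot: [-180.0, -0.0, 179.0]
ft_force: [0.3, -0.4, 0.1]
gripper_width: 0.0491
gripper_force: 41.6
```

```bash
python3 - <<'E'
from h import *
im=np.load('w5.npy');hsv=cv2.cvtColor(im,cv2.COLOR_RGB2HSV);p=dict(r.camera_params('wrist'));p['T']=np.load('w5T.npy')
k=cv2.inRange(hsv,(100,120,40),(125,255,255));k[:,:345]=0;k[:,470:]=0;k[:150]=0;k[280:]=0
h=cv2.convexHull(np.vstack(cv2.findContours(k,0,2)[0]))
print([(tuple(map(int,u)),np.round(plane(p,*u,.01)[:2]*1000).tolist()) for u in cv2.approxPolyDP(h,3,True)[:,0]])
E
```

```text
[((464, 156), [447.0, 290.0]), ((460, 185), [477.0, 291.0]), ((362, 272), [577.0, 195.0]), ((353, 261), [562.0, 184.0]), ((363, 156), [445.0, 188.0])]
```

```bash
python3 -m creep '[[[0,0,0,-2,0],[0,0,0,0,0],[-0.3,0,0,0,0],[-0.6,0,0,0,0],[-1,0,0,0,0],[-1,0,0,5,0],[-1,0,0,30,0],[-1,0,0,40,0],[-1,0,0,40,0],[-1,0,0,0,0]]]' 40
python3 - <<'E'
from h import *
im,p,s=wcam();np.save('w6',im);hsv=cv2.cvtColor(im,cv2.COLOR_RGB2HSV)
k=cv2.inRange(hsv,(0,0,110),(180,75,255));k[:,:190]=0;k[:,370:]=0;k[360:]=0
k=cv2.morphologyEx(k,cv2.MORPH_OPEN,np.ones((3,3)))
n,l,st,c=cv2.connectedComponentsWithStats(k)
for i in range(1,n):
    if st[i,4]>400:
        h=cv2.convexHull(np.vstack(cv2.findContours(np.uint8(l==i),0,2)[0]));m=cv2.minAreaRect(h)
        print(st[i],m,plane(p,*m[0],.007)*1000,[np.round(plane(p,*u,.007)[:2]*1000).tolist() for u in cv2.boxPoints(m)])
print(s['tool_pos'],s['tool_rot'])
E
```

```text
time: 17.62
tool_pos: [0.481, 0.0987, 0.142]
tool_rot: [179.9, 0.3, 179.0]
ft_force: [0.0, -0.6, -0.5]
gripper_width: 0.0854
gripper_force: 0.0
[ 247  172   59   68 3784] ((276.0, 205.49996948242188), (57.99999237060547, 66.99998474121094), 0.0) [482.16024182  98.26427821   7.        ] [[513.0, 72.0], [452.0, 74.0], [453.0, 123.0], [514.0, 124.0]]
[ 190  258   22  102 1906] ((200.5, 308.5), (101.0, 21.0), 90.0) [585.40073529  23.11783425   7.        ] [[531.0, 18.0], [532.0, 38.0], [646.0, 28.0], [646.0, 7.0]]
[0.48104864 0.09874142 0.14202216] [179.92674875   0.32119621 178.99855727]
```

```bash
python3 -m creep '[[[-1,1,-0.3,-40,0],[-1,0,0,-40,0],[-1,0,0,-28,0],[-0.5,0,0,-8,0],[-0.2,0,0,-1,0],[-0.1,0,0,0,0],[0,0,0,0,0],[0,0,0,0,0]]]' 40; python3 -m creep '[[[0,0,0,20,0],[0,0,0,40,0],[0,0,0,40,0],[0,0,0,40,0],[0,0,0,25,0],[0,0,20,0,0],[0,0,20,0,0],[0,0,20,0,0],[0,0,0,0,0]]]'
python3 - <<'E'
from h import *
im,p,s=wcam();np.save('w7',im);np.save('w7T',p['T']);print(s['tool_pos'])
hsv=cv2.cvtColor(im,cv2.COLOR_RGB2HSV)
k=cv2.inRange(hsv,(100,120,40),(125,255,255));n,l,st,c=cv2.connectedComponentsWithStats(k)
for i in range(1,n):
    if st[i,4]>100:
        h=cv2.convexHull(np.vstack(cv2.findContours(np.uint8(l==i),0,2)[0]))
        print(st[i],[(tuple(map(int,u)),np.round(plane(p,*u,.01)[:2]*1000).tolist()) for u in cv2.approxPolyDP(h,3,True)[:,0]])
save('w7',im)
E
```

```text
time: 18.68
tool_pos: [0.4808, 0.0982, 0.0219]
tool_rot: [180.0, 0.1, 179.0]
ft_force: [0.5, -0.1, -0.3]
gripper_width: 0.0484
gripper_force: 41.3
time: 19.8
tool_pos: [0.4804, 0.159, 0.1865]
tool_rot: [180.0, 0.0, 179.1]
ft_force: [0.0, 0.4, -0.8]
gripper_width: 0.0481
gripper_force: 41.5
[0.48044572 0.15895047 0.18646174]
[ 226  155  184   63 3150] [((409, 158), [447.0, 288.0]), ((403, 190), [479.0, 285.0]), ((307, 217), [506.0, 190.0]), ((226, 217), [504.0, 107.0]), ((308, 155), [443.0, 190.0])]
[ 464  175   75   62 1204] [((465, 177), [466.0, 345.0]), ((471, 175), [465.0, 350.0]), ((531, 221), [513.0, 420.0]), ((538, 232), [526.0, 430.0]), ((530, 236), [530.0, 423.0]), ((480, 198), [488.0, 363.0]), ((464, 181), [470.0, 345.0])]
```

View pics/w7.png

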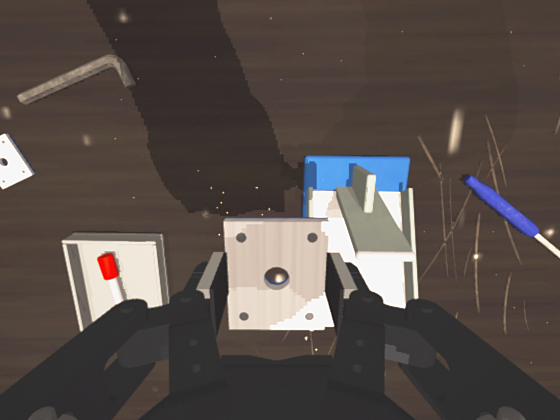

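The plate is held level with its bare side up, centred at (276,275). The pin lies in the tray (108,265). The block's upright ends in the lip, around (360–412,250–257). I'll check the lip's projection against the image.

```bash
python3 - <<'E'
from h import *
p=dict(r.camera_params('wrist'));p['T']=np.load('w7T.npy');im=np.load('w7.npy')
for x in (500,506,512): print(x,[np.round(proj(p,(x/1e3,y/1e3,.106))) for y in(218,238,258)])
for a in [(358,257),(412,250),(385,253)]: print(a,plane(p,*a,.108)*1000)
g=cv2.cvtColor(im,cv2.COLOR_RGB2GRAY)
for r_ in (225,235,240,245,250,255,260): print(r_,g[r_,335:420:3].tolist())
for c in (375,385,395): print(c,g[215:270:2,c].tolist())
E
```

```text
500 [array([359., 251.]), array([387., 251.]), array([415., 250.])]
506 [array([359., 259.]), array([387., 258.]), array([414., 258.])]
512 [array([358., 266.]), array([386., 266.]), array([413., 266.])]
(358, 257) [503.54293086 216.63367428 108.        ]
(412, 250) [498.66031331 254.62233067 108.        ]
(385, 253) [500.70295821 235.661606   108.        ]
225 [247, 247, 247, 253, 96, 153, 151, 151, 151, 152, 152, 152, 151, 150, 151, 152, 152, 151, 152, 152, 144, 254, 227, 107, 109, 171, 239, 64, 68]
235 [247, 247, 247, 247, 251, 97, 144, 148, 148, 147, 147, 148, 148, 148, 147, 148, 150, 151, 150, 150, 152, 152, 151, 118, 108, 143, 243, 61, 70]
240 [247, 247, 247, 247, 247, 252, 106, 149, 148, 148, 147, 148, 148, 149, 148, 147, 148, 148, 150, 150, 148, 148, 147, 149, 119, 126, 243, 64, 66]
245 [247, 247, 247, 247, 247, 249, 103, 132, 148, 144, 146, 149, 148, 149, 149, 147, 147, 146, 148, 147, 147, 147, 147, 147, 148, 116, 243, 74, 69]
250 [249, 249, 247, 247, 247, 247, 255, 99, 148, 146, 146, 146, 145, 144, 144, 145, 145, 145, 144, 144, 143, 143, 140, 141, 141, 139, 237, 90, 67]
255 [137, 135, 250, 247, 247, 247, 249, 209, 247, 248, 248, 247, 247, 247, 247, 247, 247, 247, 247, 247, 246, 246, 246, 246, 246, 246, 245, 107, 66]
260 [139, 137, 133, 255, 252, 251, 248, 248, 244, 245, 246, 245, 244, 244, 244, 244, 245, 245, 244, 244, 244, 244, 245, 251, 255, 254, 240, 147, 70]
375 [148, 148, 150, 150, 151, 150, 149, 147, 148, 148, 148, 147, 148, 148, 150, 148, 147, 145, 173, 238, 247, 247, 246, 248, 247, 247, 247, 247]
385 [148, 152, 153, 152, 151, 152, 151, 150, 150, 149, 150, 150, 149, 148, 148, 148, 148, 147, 170, 236, 247, 247, 246, 248, 247, 247, 247, 247]
395 [247, 248, 253, 238, 152, 144, 149, 152, 151, 151, 152, 149, 149, 147, 148, 147, 146, 144, 159, 236, 246, 247, 246, 247, 247, 247, 247, 247]
```

```bash
python3 - <<'E'
from h import *
im=np.load('w7.npy').astype(int)
for c in(370,385,400): print(c,[im[v,c].tolist() for v in range(248,284,2)])
im=np.load('scene5.npy').astype(int);ps=r.camera_params('scene')
print('scene lip',[np.round(proj(ps,(.506,y,.108))) for y in(.218,.238,.258)],'x497',np.round(proj(ps,(.497,.238,.108))))
p=r.camera_params('side');print('side lip',[np.round(proj(p,(x,.218,.108)),1) for x in(.497,.506)])
s=np.load('side.npy');g=cv2.cvtColor(s,cv2.COLOR_RGB2GRAY)
for v in range(156,176): print(v,g[v,244:272].tolist())
E
```

```text
370 [[151, 149, 131], [148, 146, 130], [237, 221, 213], [247, 244, 240], [247, 248, 248], [247, 247, 246], [247, 243, 239], [247, 247, 247], [247, 247, 247], [247, 247, 247], [247, 247, 247], [247, 247, 247], [247, 247, 247], [247, 247, 247], [247, 247, 247], [247, 247, 247], [247, 247, 247], [247, 247, 247]]
385 [[151, 148, 131], [149, 146, 129], [232, 215, 201], [247, 243, 238], [247, 247, 247], [247, 247, 246], [247, 244, 241], [247, 247, 247], [247, 247, 247], [247, 247, 247], [247, 247, 247], [247, 247, 247], [247, 247, 247], [247, 247, 247], [247, 247, 247], [247, 247, 247], [247, 247, 247], [247, 247, 247]]
400 [[147, 144, 128], [144, 143, 127], [228, 208, 197], [247, 242, 237], [247, 247, 247], [247, 247, 246], [247, 244, 240], [248, 248, 248], [248, 248, 248], [248, 248, 248], [247, 247, 247], [247, 247, 247], [247, 247, 247], [247, 247, 247], [247, 247, 247], [247, 247, 247], [247, 247, 247], [247, 248, 247]]
scene lip [array([211., 257.]), array([204., 259.]), array([197., 261.])] x497 [205. 261.]
side lip [array([252.5, 164.9]), array([255.2, 164.8])]
156 [70, 70, 71, 72,
[... 1870 characters left out ...]
171 [85, 74, 62, 63, 59, 73, 95, 138, 127, 111, 107, 100, 164, 220, 111, 116, 116, 119, 119, 117, 118, 118, 124, 146, 185, 236, 254, 254]
172 [61, 60, 65, 81, 79, 80, 104, 137, 125, 111, 121, 166, 107, 116, 116, 117, 116, 117, 117, 118, 123, 148, 208, 254, 254, 254, 254, 254]
173 [57, 59, 69, 70, 69, 84, 123, 134, 117, 111, 111, 116, 119, 116, 116, 116, 116, 119, 127, 145, 208, 254, 254, 254, 254, 254, 254, 254]
174 [75, 75, 75, 80, 99, 145, 139, 132, 113, 113, 115, 117, 117, 117, 117, 121, 127, 158, 237, 254, 254, 254, 254, 254, 254, 254, 254, 254]
175 [128, 135, 137, 175, 223, 151, 150, 128, 112, 112, 115, 116, 117, 124, 147, 187, 237, 254, 254, 254, 254, 254, 254, 254, 254, 254, 254, 254]
```

The lip is at about x 505, y 237 mm. Bringing the plate's centre to 10 mm beyond it.

```bash
python3 -m creep '[[[0,7,15,5,0],[0,7,16,0,0],[0,7,16,0,0],[0,6,16,0,0],[0,6,15,0,-0.3],[0,0,0,-20,0],[0,0,0,-20,0],[0,0,0,-10,0],[0,0,0,0,0]]]' 40
python3 - <<'E'
from h import *
im,p,s=wcam();T=s['tool_pos'];print(T)
hsv=cv2.cvtColor(im,cv2.COLOR_RGB2HSV);z=T[2]-.015
k=cv2.inRange(hsv,(0,0,110),(180,75,255));g=cv2.cvtColor(im,cv2.COLOR_RGB2GRAY)
print([g[v,240] for v in range(200,345,3)],[g[v,312] for v in range(200,345,3)])
h=im[265:290,262:292].min(2)<110
ys,xs=np.nonzero(h);print('hole',len(xs),xs.mean()+262,ys.mean()+265,plane(p,xs.mean()+262,ys.mean()+265,z)*1000)
print([np.round(plane(p,240,v,z)[0]*1000) for v in(215,220,325,330)])
E
```

```text
time: 20.98
tool_pos: [0.5133, 0.2362, 0.1409]
tool_rot: [-180.0, -0.1, 178.7]
ft_force: [-0.3, 0.1, 0.9]
gripper_width: 0.0484
gripper_force: 41.5
[0.51330665 0.236247   0.14088482]
[np.uint8(236), np.uint8(236), np.uint8(236), np.uint8(236), np.uint8(236), np.uint8(239), np.uint8(123), np.uint8(203), np.uint8(234), np.uint8(234), np.uint8(235), np.uint8(127), np.uint8(99), np.uint8(99), np.uint8(179), np.uint8(215), np.uint8(215), np.uint8(214), np.uint8(215), np.uint8(214), np.uint8(215), np.uint8(214), np.uint8(214), np.uint8(214), np.uint8(214), np.uint8(214), np.uint8(214), np.uint8(214), np.uint8(214), np.uint8(224), np.uint8(232), np.uint8(231), np.uint8(231), np.uint8(231), np.uint8(231), np.uint8(230), np.uint8(231), np.uint8(233), np.uint8(126), np.uint8(103), np.uint8(234), np.uint8(230), np.uint8(230), np.uint8(251), np.uint8(106), np.uint8(100), np.uint8(82), np.uint8(74), np.uint8(71)] [np.uint8(224), np.uint8(224), np.uint8(239), np.uint8(227), np.uint8(227), np.uint8(255), np.uint8(129), np.uint8(177), np.uint8(218), np.uint8(218), np.uint8(219), np.uint8(116), np.uint8(99), np.uint8(98), np.uint8(154), np.uint8(218), np.uint8(216), np.uint8(217), np.uint8(217), np.uint8(217), np.uint8(216), np.uint8(216), np.uint8(217), np.uint8(216), np.uint8(217), np.uint8(216), np.uint8(216), np.uint8(217), np.uint8(217), np.uint8(217), np.uint8(217), np.uint8(216), np.uint8(215), np.uint8(216), np.uint8(250), np.uint8(247), np.uint8(247), np.uint8(248), np.uint8(185), np.uint8(166), np.uint8(251), np.uint8(247), np.uint8(247), np.uint8(248), np.uint8(98), np.uint8(74), np.uint8(71), np.uint8(70), np.uint8(70)]
hole 20 277.0 282.55 [518.75272503 236.0341164  125.88481934]
[np.float64(483.0), np.float64(485.0), np.float64(543.0), np.float64(546.0)]
```

The plate's centre is at about 515.5 mm, as wanted. Lower and release.

```bash
python3 -m creep '[[[0,0,0.5,-5,0],[0,0,0,-3,0],[0,0,0,0,0],[0,0,0,0,0]]]' 40; python3 -m creep '[[[-1,0,0,0,0],[-1,0,0,0,0],[-1,0,0,0,0],[-1,0,0,0,0],[-1,0,0,10,0],[-1,0,0,30,0],[-1,0,0,30,0],[-1,0,0,30,0]]]'
python3 -m creep '[[[-1,-10,-20,10,0],[-1,-10,-30,0,0],[-1,-10,-30,0,0],[-1,-10,-30,0,0],[-1,0,-30,0,0],[-1,0,-20,0,0],[-1,0,0,0,0],[-1,0,0,0,0]]]'
python3 - <<'E'
from h import *
for n in('side','scene'):
    im=r.get_image(n);p=r.camera_params(n);np.save(n+'9',im);hsv=cv2.cvtColor(im,cv2.COLOR_RGB2HSV)
    k=cv2.inRange(hsv,(98,80,60),(125,255,255));k2=k*0;b=(150,200,225,320) if n=='side' else (235,320,150,250)
    k2[b[0]:b[1],b[2]:b[3]]=k[b[0]:b[1],b[2]:b[3]]
    q,l,st,c=cv2.connectedComponentsWithStats(k2)
    for i in range(1,q):
        if st[i,4]>15: print(n,st[i],c[i].round(1),im[l==i].mean(0).round(),plane(p,*c[i],.05).round(3))
    print(n,'expected',[np.round(proj(p,(.505+d,.237,.01+(.026+d)*.466+.007))) for d in(0,.03,.06)])
im,p,s=wcam();np.save('w9',im);np.save('w9T',p['T']);print(s['tool_pos'],s['gripper_width'])
hsv=cv2.cvtColor(im,cv2.COLOR_RGB2HSV);k=cv2.inRange(hsv,(98,80,40),(125,255,255));q,l,st,c=cv2.connectedComponentsWithStats(k)
for i in range(1,q):
    if st[i,4]>50: print('w',st[i],c[i].round(1),im[l==i].mean(0).round(),plane(p,*c[i],.045).round(3))
E
```

```text
time: 21.52
tool_pos: [0.5135, 0.2366, 0.1335]
tool_rot: [180.0, 0.0, 178.7]
ft_force: [0.4, 0.5, -0.2]
gripper_width: 0.0485
gripper_force: 41.5
time: 22.52
tool_pos: [0.5135, 0.2366, 0.2351]
tool_rot: [180.0, 0.0, 178.7]
ft_force: [0.4, -0.0, -0.3]
gripper_width: 0.0854
gripper_force: 0.0
time: 23.52
tool_pos: [0.4736, 0.077, 0.2438]
tool_rot: [180.0, 0.0, 178.7]
ft_force: [0.1, -0.1, 0.2]
gripper_width: 0.0852
gripper_force: 0.0
side [243 163  10  10  37] [247.6 167.8] [ 79.  84. 165.] [0.483 0.301 0.05 ]
side [251 174  16  14 104] [258.4 180.7] [ 70. 144. 232.] [0.515 0.209 0.05 ]
side [238 179  56  19 519] [268.7 190.1] [ 76. 122. 185.] [0.545 0.147 0.05 ]
side expected [array([255., 182.]), array([264., 178.]), array([272., 174.])]
scene [191 235  30   6  96] [201.9 236.5] [26. 40. 67.] [0.691 0.17  0.05 ]
scene [175 267  58  42 489] [203.9 293. ] [ 56.  90. 144.] [0.442 0.269 0.05 ]
scene [194 271   9  20  80] [198.4 279.3] [ 83. 129. 201.] [0.501 0.26  0.05 ]
scene [150 305  24   6 110] [160.8 307.8] [ 45.  48. 111.] [0.444 0.385 0.05 ]
scene expected [array([206., 282.]), array([202., 272.]), array([197., 262.])]
[0.47353638 0.0772602  0.24348899] 0.08538337205886747
w [ 357  154  103  143 3039] [396. 192.] [ 76. 136. 205.] [0.48  0.205 0.045]
w [504 169  56  53 882] [533.7 194.5] [ 77.  83. 179.] [0.486 0.354 0.045]
w [ 393  193   47   52 1169] [409.  225.9] [ 60. 155. 237.] [0.519 0.224 0.045]
w [341 365  17   8  63] [350.8 367.8] [47. 66. 99.] [0.714 0.169 0.045]
```

```bash
python3 - <<'E'
from h import *
a=np.load('w9.npy');im,p,s=wcam();print('diff',np.abs(im.astype(int)-a)[193:245,393:440].max(),s['qd'].round(2).max())
hsv=cv2.cvtColor(im,cv2.COLOR_RGB2HSV);k=cv2.inRange(hsv,(98,80,40),(125,255,255));q,l,st,c=cv2.connectedComponentsWithStats(k)
n=np.array([-.4226,0,.9063]);P=np.array([.479,.237,.01])+.007*n
for i in range(1,q):
    if st[i,4]>500 and abs(c[i][0]-409)<8:
        h=cv2.convexHull(np.vstack(cv2.findContours(np.uint8(l==i),0,2)[0]))
        for u in cv2.approxPolyDP(h,3,True)[:,0]:
            o,d=ray(p,*u);print(u,((o+d*(n@(P-o))/(n@d)-[.505,.237,0])*1000).round())
k=cv2.inRange(hsv,(0,130,60),(8,255,255));q,l,st,c=cv2.connectedComponentsWithStats(k)
for i in range(1,q):
    if st[i,4]>40: print('red',st[i],plane(p,*c[i],.013)*1000)
E
```

```text
diff 59 0.09
[395 193] [-18. -23.  21.]
[439 238] [30. 22. 44.]
[439 244] [36. 22. 47.]
[396 244] [ 35. -26.  46.]
red [191 238  15  23 261] [556.30753116 -22.28376292  13.        ]
```

```bash
python3 -m creep '[[[-1,0,0,0,0],[-1,0,0,0,0],[-1,0,0,0,0],[-1,0,0,0,0]]]' && python3 -c "
from bench import r
print(r.close_job())"
```

```text
time: 24.22
tool_pos: [0.4735, 0.0766, 0.2434]
tool_rot: [180.0, 0.0, 178.7]
ft_force: [-0.2, 1.2, 0.2]
gripper_width: 0.0854
gripper_force: 0.0
the job is handed in; nothing more can be done
None
```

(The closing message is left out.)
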